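# Close the open ink canister

## Robot

A 6-joint arm with a two-finger parallel gripper is mounted at the origin on the work surface. World frame = base frame: x ahead of the robot, y to its left, z up, the work surface at z = 0. Lengths are in m, angles in rad, forces in N, time in s.
With the tool pointing down it reaches from about 0.35 to 0.775 m from the base axis. Payload 7.3 kg.
Tool frame: the origin (TCP) lies midway between the tips of the shut fingers; the grasp point (between the pads) lies manip.pinch_z behind it (manip.pinch_z is the distance from the TCP to the grasp point, in m); x points along the fingers, y is the direction in which the jaws open and shut, and the axes are right-handed (so a half turn about x gives the same grasp; the last joint's range is limited). The gripper opens to 92 mm and grips with 3 to 60 N. Pads are 19 mm wide; open, the fingers measure 130 mm over their backs; the gripper's body (75 mm by 190 mm) begins 47 mm behind the grasp point.
Start: joints at [1.116, 0.342, 1.524, -0, 1.275, -0.146], TCP at [0.16, 0.5, 0.227] pointing down, gripper open.
Joint ranges: [-2.53, 2.53], [-0.77, 2.02], [0.04, 2.7], [-1, 4.14], [0.28, 2.66], [-3.11, 3.11]. Speed limits (rad/s): [2.57, 2.57, 3.14, 3.14, 3.14, 3.14].

## Interface

Orientations are given as a rotation vector (axis times angle).
In Python, from workcell import manip gives the robot as it stands. Calls block until the motion is done:
- manip.goto(position, orientation): joint-space move of the TCP to a pose.
- manip.servo_line(position, speed=0.15, ori=None): straight line of the TCP; ori=None keeps the orientation; speed is the mean speed in m/s.
- manip.set_joints(angles): joint-space move.
- manip.grip(opening, force=None): finger opening in m; force is the grip in N (None keeps the last); returns when the fingers have stopped.
- manip.hold(seconds).
- manip.solve_ik(position, orientation): joint angles nearest the present ones, or None.
- manip.camera(name): name is "side" or "top"; returns the picture (384x512x3 uint8, blue, green, red); there is no depth.
- manip.camera_params(name): a dict with "camera_matrix" (3x3 intrinsics, pixels), "xyz" and "orientation" of the camera in the world. Camera axes: x right, y down, z forward; pixel columns grow to the right and rows downward; lengths in m; the calibration is good to about 2 mm. A picture is of the moment at which its call begins. camera_params takes no time and is no camera call.
A pose or a line that the arm cannot do raises manip.MotionError and nothing moves.
- manip.finish_job(): hands the job in, once; it reports no verdict.
Readings, each from a call of its own:
- manip.current_time_s(): time.
- manip.current_qpos(): joint angles.
- manip.current_qvel(): joint speeds.
- manip.current_tau(): joint torques, N m.
- manip.current_eef_pos(): TCP position.
- manip.current_eef_rot(): TCP orientation.
- manip.current_wrist_force(): force on the tool from outside, world axes, zero at the start.
- manip.current_ft_torque(): the same for the moment, N m.
- manip.current_gripper_width(): finger opening in m.
Only numpy, scipy, OpenCV 4.12 (cv2) and the standard library are available. Lean on these libraries where they do the work, as an engineer would, in place of code of your own. Each camera call takes 0.05 s, during which the arm holds its last target. There are 200 camera calls.

## Task

Someone left the cap loose on the canister, the only one of the three white containers with a flat rectangular body. Twist its cap clockwise by the grip wing until it is fully home, so that the wing lies along the canister's long side, then let go. Leave the round jar and the round bottle and their caps alone.

Things in the scene. Friction and masses are not known exactly. Their poses are not given: they have to be found in the camera images.
- cap_grip (a point): Centre of the upright white wing on the canister's black cap, on its turning axis, 150 mm above the bench. Wing 46 mm long (x axis, turns with the cap), 14 mm thick (y), its top 9 mm above this point; the cap's 48 mm round top lies 22 mm below it: pinch the wing from above, fingertips at most 20 mm below this point. White canister 104 x 62 mm, 106 mm high, clamped to the bench.
- cap (a joint): Angle of the canister's cap, rad: 0 = fully home at a hard stop, wing along the canister's long side; grows as it unscrews (anticlockwise from above), at most 1.5. Starts 0.8 to 1.35 open: one clockwise wrist turn closes it. The cap does not rise, stays where it is left and turns against about 0.1 N m.
- jar: Bystander: low round white jar, 88 mm across, clamped fast on a 110 mm square foot; its cap has the same kind of wing, topping out 129 mm above the bench. Origin at the centre of its underside on the bench, z up.
- bottle: Bystander: slim round white bottle, 62 mm across, clamped fast on an 85 mm square foot; its cap has the same kind of wing, topping out 175 mm above the bench. Origin at the centre of its underside on the bench, z up.
Things that resemble listed ones, but are neither listed nor needed, are in the scene too. What is shaped like the part that bears cap_grip but orange or red is not meant.

How it is judged:
At the end, for the whole second after the job is handed in: The canister's cap is screwed home to within 0.175 rad (10 degrees) of its stop and at rest (value of joint cap below 0.175 rad and velocity of joint cap between -0.05 and 0.05 rad/s); the robot touches nothing.
It fails at once if the robot bumps or handles the round jar or its cap (more than 3 N) (contact force between any of the fingers, the arm and jar above 3 N).
It fails at once if the robot bumps or handles the round bottle or its cap (more than 3 N) (contact force between any of the fingers, the arm and bottle above 3 N).
It also fails if it takes over 32 s, if anything falls off the work surface, if the arm or the gripper's body presses on something with over 40 N, if the wrist force passes 120 N, or if a joint passes its speed limit or range.

## Working session

There is one attempt and no reset: what is moved stays moved. The work goes in short steps, each a Python script; the robot and the scene stay as the last script left them, time stands still between calls to the robot, and variables do not carry over. Pictures are saved under pics/ and viewed, about 8 in all and at most 12, crops included, and the job is handed in when it is done.

```bash
mkdir -p pics; python3 - <<'E'
from workcell import manip
import cv2,numpy as np
for n in("top","side"):
    cv2.imwrite(f"pics/{n}0.png",manip.camera(n)); p=manip.camera_params(n); print(n,p)
print(manip.pinch_z,manip.current_eef_rot(),manip.current_time_s())
E
```

```text
top {'camera_matrix': array([[468.32717439,   0.        , 259.99520231],
       [  0.        , 468.32717439, 196.11743815],
       [  0.        ,   0.        ,   1.        ]]), 'xyz': array([0.20401506, 0.07031811, 1.17434034]), 'orientation': array([-2.10652866,  2.15813162, -0.21445463])}
side {'camera_matrix': array([[439.01856275,   0.        , 260.90573003],
       [  0.        , 439.01856275, 190.47235753],
       [  0.        ,   0.        ,   1.        ]]), 'xyz': array([-0.21099004, -0.5796017 ,  0.66969905]), 'orientation': array([-2.00264009,  0.79437848, -0.47623948])}
0.0188 [ 0.24130345  1.55762194 -0.2433669 ] 0.1
```

View pics/top0.png

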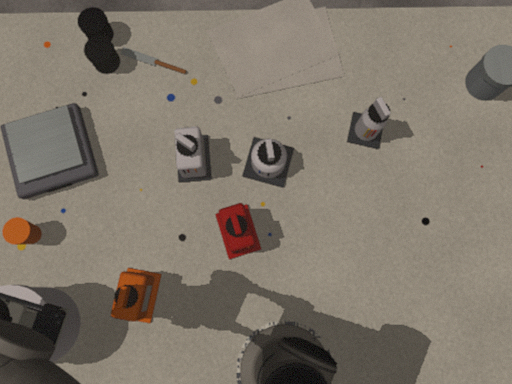

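View pics/side0.png

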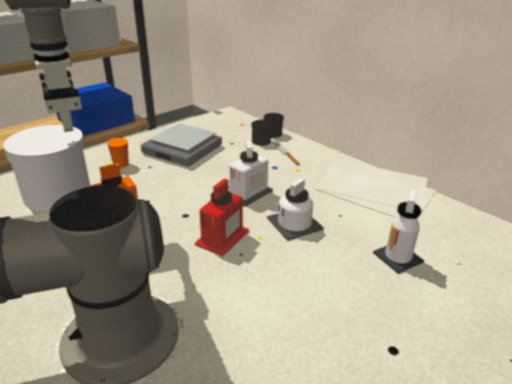

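The canister is at about (190,152) in the top view and (248,175) in the side view. The jar is at (268,158) and the bottle at (370,125). I'll zoom in on the canister.

```bash
python3 - <<'E'
import cv2,numpy as np
a=cv2.imread("pics/top0.png")[120:190,165:225]; b=cv2.imread("pics/side0.png")[135:205,220:280]
cv2.imwrite("pics/crop0.png",cv2.resize(np.hstack([a,b]),None,fx=6.5,fy=6.5,interpolation=cv2.INTER_NEAREST))
E
```

```text
(no output)
```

View pics/crop0.png

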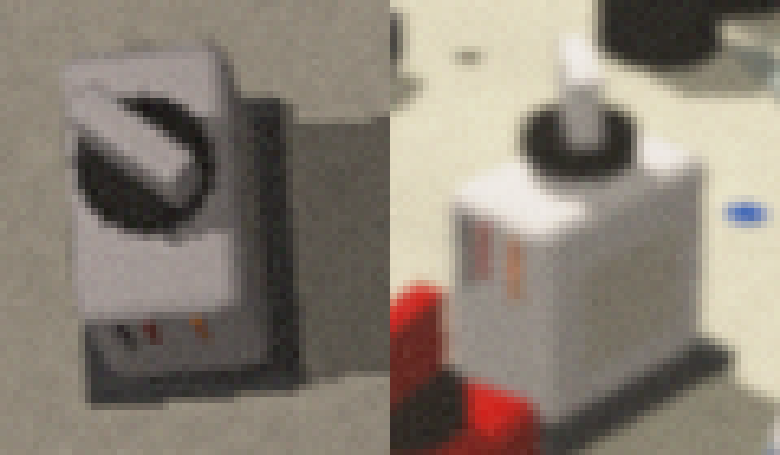

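```bash
cat > h.py <<'E'
from workcell import manip
import cv2,numpy as np
from scipy.spatial.transform import Rotation as R
def ray(n,uv,z):
    p=manip.camera_params(n); uv=np.atleast_2d(np.float64(uv))
    d=np.c_[uv,np.ones(len(uv))]@np.linalg.inv(p["camera_matrix"]).T@R.from_rotvec(p["orientation"]).as_matrix().T
    return p["xyz"]+d*((z-p["xyz"][2])/d[:,2])[:,None]
def ang(a,b): d=b-a; return np.degrees(np.arctan2(d[1],d[0]))
def capmask(im,o,w):
    m=np.zeros(im.shape[:2],np.uint8); x,y=o
    m[y:y+w,x:x+w]=(im[y:y+w,x:x+w].max(2)<62)*255
    return m
E
python3 - <<'E'
from h import *
np.set_printoptions(precision=4,suppress=True)
c=lambda l,o:[(np.array(q))/6.5-.5+np.array(o) for q in l]
o=(165,120)
body=ray("top",c([(65,65),(210,42),(238,305),(80,315)],o),.106); print("body",body[:,:2],body.mean(0))
print("long",ang(body[3],body[0]),ang(body[2],body[1]),"short",ang(body[0],body[1]),ang(body[3],body[2]),
 [np.linalg.norm(body[i]-body[i-1]) for i in range(4)])
w=ray("top",c([(72,117),(98,80),(192,155),(172,185)],o),.159); print("wing",w[:,:2],w.mean(0),ang(w[3],w[0]),ang(w[2],w[1]),[np.linalg.norm(w[i]-w[i-1]) for i in range(4)])
for n,(x,y),w_,h in(("top",(174,132),26,27),("side",(238,148),22,18)):
    im=cv2.imread(f"pics/{n}0.png"); m=np.zeros(im.shape[:2],np.uint8); m[y:y+h,x:x+w_]=(im[y:y+h,x:x+w_].max(2)<75)*255
    pts=cv2.findNonZero(m)[:,0]; hull=cv2.convexHull(pts); e=cv2.fitEllipse(hull); print(n,e,ray(n,e[0],.128))
# jar, bottle rough
print("jar/bottle cap", ray("top",(268,153),.10),ray("top",(378,112),.15))
for n,o,l,z in(("side",(220,135),[((565-390),35),((600-390),35)],.159),): print(ray(n,c(l,o),z))
E
```

```text
body [[0.5682 0.249 ]
 [0.5759 0.1961]
 [0.4765 0.1861]
 [0.474  0.2429]] [0.5237 0.2185 0.106 ]
long 3.717226371176869 5.735061995243653 short -81.70652878066859 -87.51624866347832 [np.float64(0.09441448172315926), np.float64(0.05348667864163334), np.float64(0.09996770727177921), np.float64(0.05684926124355098)]
wing [[0.5313 0.2376]
 [0.5445 0.2287]
 [0.5167 0.1961]
 [0.5061 0.203 ]] [0.5246 0.2164 0.159 ] 53.961260359295494 49.56896490185399 [np.float64(0.042791691269700956), np.float64(0.015923638200348172), np.float64(0.04280420454525995), np.float64(0.0126536265307354)]
top ((187.2111053466797, 144.9036102294922), (20.456741333007812, 21.443326950073242), 110.47998809814453) [[0.5228 0.2157 0.128 ]]
side ((248.95152282714844, 156.46824645996094), (10.424214363098145, 16.165916442871094), 90.57027435302734) [[0.5161 0.2026 0.128 ]]
jar/bottle cap [[0.5073 0.0282 0.1   ]] [[ 0.5858 -0.2269  0.15  ]]
[[0.5375 0.2365 0.159 ]
 [0.5487 0.2268 0.159 ]]
```

The top view puts the wing centre at (0.5235, 0.216) and its yaw at about 52°. The long side is at about 4.7°, so the cap is roughly 0.82 rad open, which fits the given range. The wing measures 43 x 14 mm. Next I'll approach and choose the wrist branch that leaves room to turn clockwise.

```bash
cat >> h.py <<'E'
def ori(j):
    x=np.array([0,0,-1.]); y=np.array([np.cos(j),np.sin(j),0])
    return R.from_matrix(np.c_[x,y,np.cross(x,y)]).as_rotvec()
C=np.array([.5235,.216])
E
python3 - <<'E'
from h import *
M=R.from_rotvec(manip.current_eef_rot()).as_matrix(); print(M.round(2))
for j in (141.8,-38.2):
    for d in (0,-47,-60):
        q=manip.solve_ik([*C,.136],ori(np.radians(j+d))); print(j,d,None if q is None else np.round(q,3))
manip.grip(.05,20)
manip.goto([*C,.235],ori(np.radians(-38.2)))
print(manip.current_qpos().round(3),manip.current_eef_pos(),manip.current_time_s())
cv2.imwrite("pics/s1.png",cv2.resize(np.hstack([manip.camera("side")[90:230,190:310],manip.camera("top")[90:230,130:250]]),None,fx=3,fy=3))
E
```

```text
[[-0.    0.3   0.95]
 [-0.    0.95 -0.3 ]
 [-1.   -0.   -0.  ]]
141.8 0 [ 0.256  0.501  1.537 -0.     1.103 -2.219]
141.8 -47 [ 0.256  0.501  1.537 -0.     1.103 -1.399]
141.8 -60 [ 0.256  0.501  1.537 -0.     1.103 -1.172]
-38.2 0 [0.256 0.501 1.537 0.    1.103 0.923]
-38.2 -47 [ 0.256  0.501  1.537 -0.     1.103  1.743]
-38.2 -60 [0.256 0.501 1.537 0.    1.103 1.97 ]
[0.258 0.412 1.394 0.    1.336 0.922] [0.52301678 0.2168548  0.23502864] 2.6333
```

View pics/s1.png

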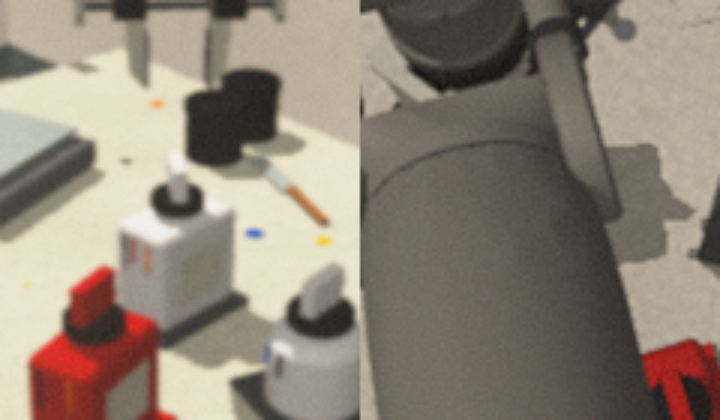

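In the side view the open fingers (x≈140 and 215) straddle the wing (x≈178) directly above it. Now I'll descend, grip, and turn clockwise with joint 6 while watching the moment.

```bash
python3 - <<'E'
from h import *
manip.servo_line([*C,.138],speed=.06)
print("down",manip.current_eef_pos().round(4),manip.current_wrist_force().round(1))
manip.grip(0,25)
print("w",manip.current_gripper_width(),manip.current_wrist_force().round(1),manip.current_ft_torque().round(2))
q=manip.current_qpos().copy(); q0=q[5]; last=0
for k in range(1,24):
    q[5]=q0+k*.05; manip.set_joints(q)
    t=manip.current_ft_torque(); a=manip.current_qpos()[5]-q0
    print(k,round(a,3),t.round(2),manip.current_wrist_force().round(1),round(manip.current_time_s(),2))
    if k>10 and abs(t[2])>.7: break
print("w",manip.current_gripper_width())
E
```

```text
down [0.5237 0.2161 0.1383] [-0.   0.2  0.5]
w 0.01382192267251066 [ 3.4 -2.2 -0.6] [-0.59 -0.4   0.08]
1 0.049 [-0.19 -0.05 -0.11] [ 0.6 -0.4 -0.5] 5.42
2 0.098 [-0.06  0.15 -0.11] [1.1 0.1 0.4] 5.67
3 0.148 [ 0.13  0.31 -0.13] [-0.7  0.7  1.1] 5.92
4 0.198 [ 0.33  0.52 -0.14] [-1.3  1.4  1.4] 6.17
5 0.248 [ 0.64  0.68 -0.04] [-3.   2.9  2.2] 6.42
6 0.298 [ 0.75  0.82 -0.13] [-4.1  4.3  1.2] 6.67
7 0.348 [ 0.82  0.84 -0.15] [-3.3  4.2  1.4] 6.92
8 0.398 [ 0.92  0.86 -0.08] [-4.8  5.8  1.8] 7.17
9 0.448 [ 1.    0.91 -0.09] [-4.4  5.4  2.6] 7.42
10 0.498 [ 1.15  0.92 -0.06] [-4.2  4.5  2. ] 7.67
11 0.548 [ 1.2   0.96 -0.06] [-3.5  6.9  1.9] 7.92
12 0.598 [ 1.33  0.96 -0.12] [-4.   7.3  2.6] 8.17
13 0.648 [ 1.38  1.01 -0.08] [-4.6  8.2  2.5] 8.42
14 0.698 [ 1.52  1.04 -0.08] [-4.4  8.1  2.3] 8.67
15 0.748 [ 1.58  1.04 -0.06] [-5.5  9.8  1.8] 8.92
16 0.798 [ 1.62  1.05 -0.13] [-4.2  8.1  2.4] 9.17
17 0.848 [1.73 0.88 0.23] [-4.6 10.   2.2] 9.42
18 0.897 [1.62 1.04 0.61] [-4.9 10.1  2.2] 9.67
19 0.947 [1.63 1.09 0.73] [-6.   9.4  2.2] 9.92
w 0.014761328211683683
```

The moment rose sharply at about 0.83 rad of turn, which matches the measured 0.82. That is the hard stop. I'll let go, retreat up and away, and check.

```bash
python3 - <<'E'
from h import *
q=manip.current_qpos().copy(); q[5]-=.1   # relax the windup: wing yaw at the stop
manip.grip(.05,20)
p=manip.current_eef_pos(); manip.servo_line([p[0],p[1],.25],speed=.1)
manip.set_joints([1.116,.342,1.524,0,1.275,-.146])
t=manip.camera("top"); s=manip.camera("side"); cv2.imwrite("pics/top2.png",t)
cv2.imwrite("pics/c2.png",cv2.resize(np.hstack([t[120:190,165:225],s[135:205,220:280]]),None,fx=6.5,fy=6.5,interpolation=cv2.INTER_NEAREST))
print(manip.current_wrist_force().round(2),manip.current_time_s())
E
```

```text
[-0.52  0.44 -0.33] 13.8
```

View pics/c2.png

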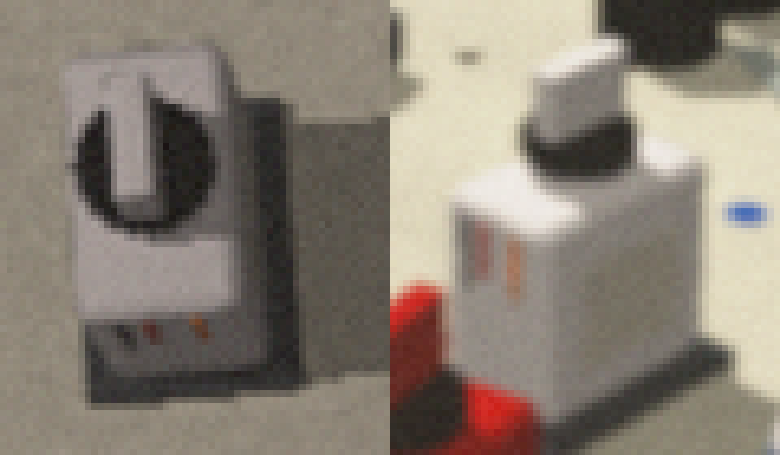

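In the top crop the wing edges, (105,90) to (113,190), run parallel to the body's long edges, about 4–5° from the image vertical in both. The cap is home.

```bash
python3 -c "
from workcell import manip
manip.hold(.3); manip.finish_job(); print(manip.current_time_s())"
```

```text
the job is handed in; nothing more can be done
the job is handed in; nothing more can be done
```

The canister's cap is screwed fully home, and I handed the job in at about 14 s of the 32 s allowed. I gripped the wing from above and turned it clockwise about 0.83 rad, until the moment about the vertical axis jumped from about 0.1 to 0.7 N m at the stop. Then I let go and drove the arm back to its start pose.

- **Cap angle:** the measured opening before the turn was 0.82 rad, which agrees with the turn to the stop. In the last picture the wing lies along the long side to within a couple of degrees by eye.
- **Grip slip:** I kept turning about 0.1 rad past the stop, and the wing slipped slightly in the pads. The cap stayed home.
- **Forces:** the wrist force stayed at or below about 13 N throughout the turn and read about 0.8 N after I let go.
- **Jar and bottle:** the wrist force gave no sign of contact with either one, but I didn't check them separately in the last picture.
- **Disagreement:** the side camera's fit of the cap centre was about 15 mm off the top camera's. Its search window cut off part of the cap, so I dropped it and used the top view. The side picture before the descent showed the fingers on either side of the wing.

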